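Power up the laboratory balance and tare the beaker

ROBOT

A 6-joint arm with a two-finger parallel gripper is mounted at the origin on the work surface. World frame = base frame: x ahead of the robot, y to its left, z up, the work surface at z = 0. Lengths are in m, angles in rad, forces in N, time in s.
With the tool pointing down it reaches from about 0.35 to 0.775 m from the base axis. Payload 7.3 kg.
Tool frame: the origin (TCP) lies at the very end of the fingers, on their centre line; the grasp point (between the pads) lies 19 mm behind it (pinch_z is the distance from the TCP to the grasp point, in m); z points along the fingers, y is the line along which they close (so a half turn about z gives the same grasp; the last joint's range is limited). The gripper opens to 92 mm and grips with 3 to 60 N. Pads are 19 mm wide; open, the fingers measure 130 mm over their backs; the gripper's body (75 mm by 190 mm) begins 47 mm behind the grasp point.
Start: joints at [-1.389, 0.342, 1.524, -0, 1.275, -0.146], TCP at [0.169, -0.497, 0.227] pointing down, gripper open.
Joint ranges: [-2.53, 2.53], [-0.77, 2.02], [0.04, 2.7], [-1, 4.14], [0.28, 2.66], [-3.11, 3.11]. Speed limits (rad/s): [2.57, 2.57, 3.14, 3.14, 3.14, 3.14].

INTERFACE

Orientations are given as [roll, pitch, yaw] about the fixed x, y, z axes, in that order (R = Rz(yaw) Ry(pitch) Rx(roll)).
In Python, from cell import * gives the robot as it stands.
- The arm moves only by the tool arm_command, never from a script. Its arguments are lists of equal length, an entry for each row: "fingers": the gripper command: -1 is fully open, 1 is shut, values between are in proportion; "travel": the shift along the tool's x, y, z in m, a list of three; "dr": the turn, a rotation vector about the tool's x, y, z in degrees, a list of three. In form: {"fingers": [fingers, ...], "travel": [[x, y, z], ...], "dr": [[wx, wy, wz], ...]}. A call has 1 to 8 rows; each row is the pose to reach, as a shift and turn from the pose commanded when the call began, along the tool's axes at that moment; what a row does not reach only later rows make up. A row lasts 1/12 s, in which the tool goes at most 41.7 mm and 7.16 degrees, less where a joint would pass 70% of its speed; a pose out of reach is approached as far as the arm can. A call with a gripper value outside its range is refused whole. The fingers move at their own pace and stop on an object; "squeeze" is the grip in N (left out, the last holds). Time passes only in rows, so rows that repeat a pose let the fingers close. It gives the time, the measured TCP pose, the force, the opening and the grip force at its end, in the units of the state.
- observe(): the state, without advancing time (a new reading comes with each control period).
- read_camera(name): name is "side" or "top" or "wrist"; returns a dict with "color" (480x640x3 uint8, blue, green, red), "z_map" (480x640 float32, m along the optical axis (not along the pixel's ray), 0 where there is no reading), "fx", "fy", "cx", "cy" (pixels), "k1" (the pictures are not rectified: a ray, as slopes to the right and down, at radius r is drawn at 1 + k1 r^2 times it, then the intrinsics apply), "R" (3x3) and "t" (3): a world point X has camera coordinates R X + t. Camera axes: x right, y down, z forward; pixel columns grow to the right and rows downward; lengths in m; the calibration is good to about 2 mm. A picture is of the moment at which its call begins.
- hand_in(): hands the job in; it is judged then, once.
The state is a dict: "time": time; "qpos": joint angles; "qvel": joint speeds; "joint_efforts": joint torques, N m; "tool_pos": TCP position; "tool_rot": TCP orientation; "contact_force": force on the tool from outside, world axes, zero at the start; "torque": the same for the moment, N m; "opening": finger opening in m; "grip_force": force on a finger pad.
Only numpy, scipy, OpenCV 4.12 (cv2) and the standard library are available. Lean on these libraries where they do the work, as an engineer would, in place of code of your own. Each camera call takes 0.05 s, during which the arm holds its last target. There are 200 camera calls.

TASK

Tare the balance with the empty beaker standing on its pan, pressing with the fingertips: first push the wide rocker switch fully over to its other side by pressing its raised end, next press the round key of the balance fully down (it latches and stays down), then press the long bar key fully down, hold it there for two seconds and let it come up again. Do not switch the narrow rocker, do not press the square key, and leave the beaker and everything else on the bench where it stands.

Things in the scene. Friction and masses are not known exactly. Their poses are not given: they have to be found in the camera images.
- balance: White fixed balance, 270 mm (its x) by 200 mm (y). Origin: centre of its footprint on the bench. Its -x end, towards the robot, is a level key deck 45 mm high (x -135 to -55 mm) with three grey keys in a row along y at x = -95 mm: round at y = +70, long bar at 0, square at -70 mm. Behind it: display up to 72 mm high, then the steel pan (see pan).
- pan (a point): Centre of the top of the round steel weighing pan, 120 mm diameter, 78 mm above the bench, at x = +50 mm on the balance.
- on_key_top (a point): Centre of the top face of the round key (28 mm diameter), which stands 10 mm proud of the deck when up. It moves with the key.
- on_key (a joint): Travel of the round key in m: 0 = up (off), 0.006 = fully down (on), 4 mm proud then. Moves straight down against about 2.5 N of friction without a spring, then a hard stop; it stays where it is left. Counts as on beyond 0.005.
- tare_bar_top (a point): Centre of the top face of the long bar key (22 mm in the balance's x, 60 mm in its y), 10 mm proud of the deck when up. It moves with the key.
- tare_bar (a joint): Travel of the long bar key in m: 0 = up, 0.005 = fully down. Spring key: 1.5 N to start, 5 N fully down, then a hard stop; it comes up when released. Counts as pressed beyond 0.004.
- square_key_top (a point): Centre of the top face of the square key (24 by 24 mm), 10 mm proud of the deck. Not to be pressed.
- square_key (a joint): Travel of the square key in m: 0 = up, 0.005 = fully down; spring key like the bar. Leave it up.
- wide_box: White fixed switch box, 90 x 90 x 40 mm high, with the WIDE grey rocker (44 mm wide, 64 mm long) on top. Origin: centre of its underside. The rocker's length lies along the box's x, its hinge across the middle along y. The box stands left or right of the balance at any yaw from -90 to 90 degrees; the other box stands on the other side.
- wide_rocker (a joint): Angle in rad: about 0 off, 0.32 fully over (on), hard stops at both; on beyond 0.27. V-shaped: two halves meet at the middle, 46 mm above the bench. At 0 the box's -x half is level and the +x half rises to an end about 10 mm higher. Pressing the +x half down level (46 mm above bench, 6 mm above box) gives 0.32. Friction takes some 2 to 3 N at the end; stays as left.
- wide_end (a point): Point in the top face of the wide rocker's +x half (raised while off), 24 mm from the middle: the place to press. It moves with the rocker.
- narrow_box: The other white fixed switch box, same size, with the NARROW grey rocker (18 mm wide, 64 mm long). It feeds another instrument and is already on. Origin: centre of its underside.
- narrow_rocker (a joint): Angle of the narrow rocker in rad, as for the wide one: starts at about 0.31 (on, its -x half is the raised one) and must stay above 0.2.
- beaker: Empty small glass beaker, 48 mm diameter, 60 mm high, standing loose near the centre of the balance pan. Origin: centre of its underside. To be left there.
- weight: Bystander: steel calibration weight with a knob, 28 mm diameter, 43 mm high, loose on the bench towards the robot, left. Origin: centre of its underside.
- vial: Bystander: small capped glass vial, 26 mm diameter, 50 mm high, loose on the bench towards the robot, right. Origin: centre of its underside.
- scoop: Bystander: steel weighing spoon, 150 mm long, lying flat on the bench in front of the jar, its handle to the right (-y). Origin: under its middle.
- amber: Bystander: amber bottle, 64 mm diameter, 130 mm high, at the back left. Origin: centre of its underside.
- jar: Bystander: white jar, 60 mm diameter, 80 mm high, at the back right. Origin: centre of its underside.

How it is judged:
On the way, in this order (a step that is already met when the one before it is completed fails the run):
1. the wide rocker is switched fully over (value of joint wide_rocker above 0.27 rad and value of joint on_key below 0.003 m), for 0.1 s.
2. the round key is pressed home (value of joint on_key above 0.005 m and value of joint tare_bar below 0.002 m), for 0.1 s.
3. the long bar is held down (at least 1.2 s) (value of joint tare_bar above 0.004 m), for 1.2 s.
At the end, for the whole second after the job is handed in: Wide rocker on (beyond 0.27 rad), round key latched down (beyond 5 mm), long bar and square key up again (within 1.5 mm), narrow rocker still on (above 0.2 rad), beaker upright and at rest on the pan (value of joint wide_rocker above 0.27 rad and value of joint on_key above 0.005 m and value of joint each of tare_bar, square_key below 0.0015 m and value of joint narrow_rocker above 0.2 rad and z of beaker in the frame of balance above 0.075 m and angle between beaker's own z axis and vertical below 0.1 rad and linear speed of beaker below 0.02 m/s); the robot touches nothing.
It fails at once if the round key is pressed (3 mm) while the wide rocker is off (value of joint on_key above 0.003 m and value of joint wide_rocker below 0.25 rad).
It fails at once if the long bar is pressed (2.5 mm) before the round key is down (value of joint tare_bar above 0.0025 m and value of joint on_key below 0.0045 m).
It fails at once if the square key is pressed (2.5 mm) or the narrow rocker switched (below 0.2 rad) (value of joint square_key above 0.0025 m or value of joint narrow_rocker below 0.2 rad).
It fails at once if the beaker is lifted or shifted by more than 10 mm (distance of beaker from where it was at the start of the episode above 0.01 m).
It fails at once if a bystander is lifted or shifted by more than 15 mm (distance of any of weight, vial, scoop, amber, jar from where it was at the start of the episode above 0.015 m).
It also fails if it takes over 51 s, if anything falls off the work surface, if the arm or the gripper's body presses on something with over 40 N, if the wrist force passes 120 N, or if a joint passes its speed limit or range.

## Working session

There is one attempt and no reset: what is moved stays moved. The work goes in short steps, Python scripts to look and compute and a tool call to move; the robot and the scene stay as the last step left them, time stands still between calls to the robot, and variables do not carry over. Pictures are saved under pics/ and viewed, at most 10 in all, crops included, and the job is handed in when it is done.

Besides the shell and the picture viewer there is one more tool, called after "Emit:" in YAML: its name, and indented under it one key for each argument. arm_command: Moves the arm, as the interface text tells. Its arguments: {"type":"object","properties":{"fingers":{"type":"array","items":{"type":"number"}},"travel":{"type":"array","items":{"type":"array","items":{"type":"number"}}},"dr":{"type":"array","items":{"type":"array","items":{"type":"number"}}},"squeeze":{"type":"number"}},"required":["fingers","travel","dr"]}

```bash
mkdir -p pics; cat > h.py <<'E'
from cell import *
import numpy as np, cv2
def snap(n):
    c=read_camera(n); np.savez('%s.npz'%n,**c); return c
def load(n): return dict(np.load('%s.npz'%n))
def world(c,uv,plane=None):
    """pixels Nx2 -> world points, on plane z=plane or by z_map"""
    uv=np.atleast_2d(np.array(uv,float))
    d=np.c_[(uv[:,0]-c['cx'])/c['fx'],(uv[:,1]-c['cy'])/c['fy']]
    s=d.copy()
    for _ in range(20): s=d/(1+c['k1']*(s**2).sum(1,keepdims=True))
    ray=np.c_[s,np.ones(len(s))]
    R,t=c['R'],c['t']; o=-R.T@t; w=ray@R
    if plane is None:
        k=np.array([c['z_map'][int(v),int(u)] for u,v in uv])
    else: k=(plane-o[2])/w[:,2]
    return o+w*k[:,None]
E
python3 - <<'E'
from h import *
for n in('top','side'):
    c=snap(n); cv2.imwrite('pics/%s0.png'%n,c['color']); print(n,-c['R'].T@c['t'])
s=observe(); print(s['time'],s['tool_pos'],s['tool_rot'])
E
```

```text
top [ 0.40125335 -0.0243058   0.97044303]
side [0.42537937 0.96023852 0.65143621]
0.1 [ 0.1689761  -0.49667979  0.22610741] [-3.14019608e+00 -1.94859876e-04  3.27810086e-01]
```

View pics/top0.png

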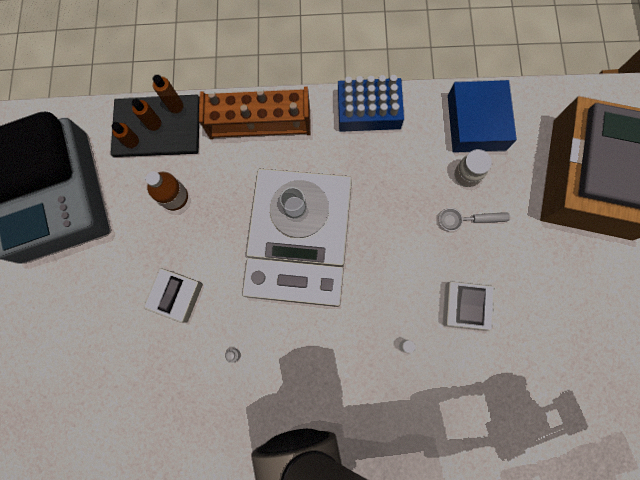

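View pics/side0.png

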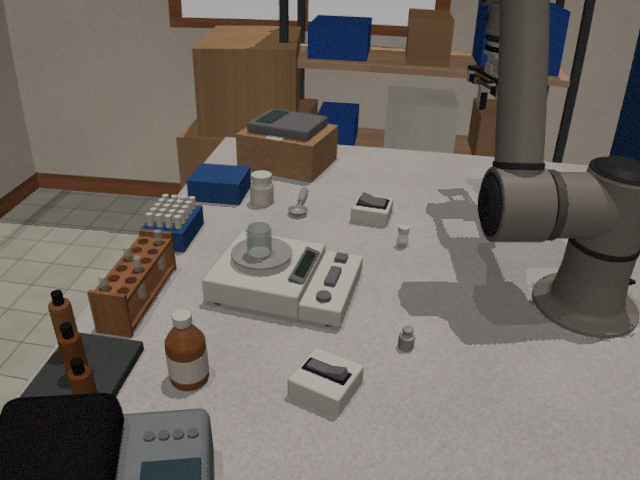

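The top view shows the wide rocker box at about (470,305), the narrow one at (172,295), and the round, bar and square keys at (258,277), (292,281) and (327,285). The side view agrees with this.

```bash
python3 - <<'E'
from h import *
c=load('top'); g=cv2.cvtColor(c['color'],cv2.COLOR_BGR2GRAY)
for n,(u,v),w,z in(('round',(258,277),14,.055),('bar',(292,281),22,.055),('sq',(327,285),12,.055),('wide',(470,305),22,.048),('narrow',(172,295),22,.048)):
    sub=g[v-w:v+w,u-w:u+w]; t,m=cv2.threshold(sub,0,255,cv2.THRESH_BINARY_INV+cv2.THRESH_OTSU)
    N,l,st,ce=cv2.connectedComponentsWithStats(m)
    i=l[w,w]; i=i if i else 1+np.argmax(st[1:,4])
    mm=(l==i).astype('u1'); cn=max(cv2.findContours(mm,0,2)[0],key=cv2.contourArea)
    r=cv2.minAreaRect(cn); b=cv2.boxPoints(r)+[u-w,v-w]
    print(n,t,'cen',world(c,[np.array(r[0])+[u-w,v-w]],z).round(4),'zmap',world(c,[np.array(r[0])+[u-w,v-w]]).round(4)); print(world(c,b,z).round(3).tolist())
# wide: height profile
P=world(c,[(u,v) for v in range(282,330,5) for u in range(448,495,5)])[:,2].reshape(-1,10)*1000
print(P.round(0))
cr=np.hstack([cv2.resize(c['color'][270:340,435:505],(400,400),interpolation=2),cv2.resize(load('side')['color'][180:240,335:405],(400,400),interpolation=2)])
cv2.imwrite('pics/crop.png',cr)
E
```

```text
round 130.0 cen [[0.5175 0.1254 0.055 ]] zmap [[0.5174 0.1253 0.0558]]
[[0.519, 0.145, 0.055], [0.537, 0.126, 0.055], [0.516, 0.106, 0.055], [0.498, 0.125, 0.055]]
bar 123.0 cen [[0.5088 0.0562 0.055 ]] zmap [[0.5088 0.0562 0.0549]]
[[0.501, 0.088, 0.055], [0.524, 0.085, 0.055], [0.516, 0.024, 0.055], [0.493, 0.027, 0.055]]
sq 127.0 cen [[ 0.5    -0.0129  0.055 ]] zmap [[ 0.4998 -0.0129  0.0569]]
[[0.512, -0.0, 0.055], [0.512, -0.026, 0.055], [0.488, -0.026, 0.055], [0.488, 0.0, 0.055]]
wide 124.0 cen [[ 0.4506 -0.2966  0.048 ]] zmap [[ 0.4506 -0.2971  0.0465]]
[[0.416, -0.263, 0.048], [0.491, -0.274, 0.048], [0.486, -0.331, 0.048], [0.411, -0.319, 0.048]]
narrow 110.0 cen [[0.4884 0.308  0.048 ]] zmap [[0.4887 0.3089 0.0455]]
[[0.46, 0.334, 0.048], [0.529, 0.308, 0.048], [0.518, 0.281, 0.048], [0.449, 0.308, 0.048]]
[[26. 40. 39.  1. -1.  1. -4. -0. -1. -5.]
 [36. 41. 42. 43. 41. 44. 37. 39. 41. 39.]
 [37. 39. 40. 57. 54. 49. 56. 55. 40. 39.]
 [35. 39. 40. 48. 49. 51. 51. 52. 40. 39.]
 [38. 39. 41. 44. 47. 49. 47. 47. 39. 40.]
 [37. 41. 40. 44. 44. 47. 44. 42. 41.  1.]
 [36. 42. 40. 49. 48. 46. 48. 43. 38.  1.]
 [40. 39. 45. 47. 45. 45. 46. 43. 35. -1.]
 [40. 38. 42. 40. 43. 42. 42. 42. 42. -3.]
 [-2. 12. 35. 39. 36. 37. 42. 37. 41. -1.]]
```

View pics/crop.png

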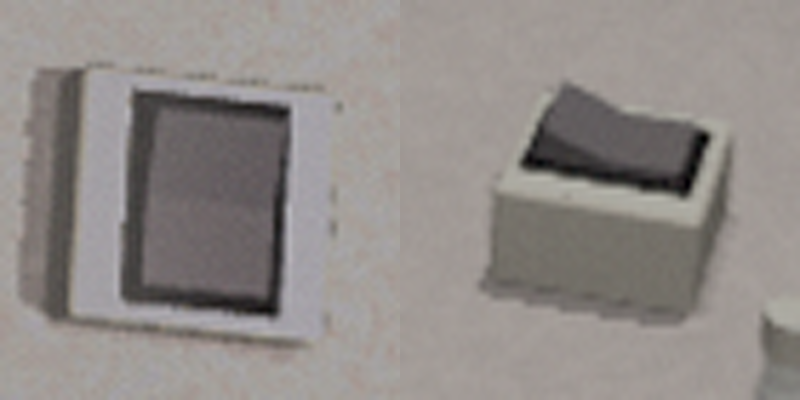

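The crop shows the raised half of the wide rocker at the far (+x) end: its hinge is at top-image px (472,305.5) and its raised end at about (474,289). Next I work out the targets.

```bash
cat >> h.py <<'E'
from scipy.spatial.transform import Rotation as Ro
def go(p,yaw=None):
    s=observe(); A=Ro.from_euler('xyz',s['tool_rot']); print(s['time'],np.round(s['tool_pos'],4),np.round(s['tool_rot'],4),'F',np.round(s['contact_force'],1),s['opening'])
    print('travel',A.inv().apply(np.array(p)-s['tool_pos']).round(4))
    if yaw is not None: print('dr',np.degrees((A.inv()*Ro.from_euler('xyz',[np.pi,0,np.radians(yaw)])).as_rotvec()).round(2))
E
python3 - <<'E'
from h import *
c=load('top')
h=world(c,[(472.3,305.5)],.046)[0]; e=world(c,[(473.9,288.7)],.056)[0]; print(h,e,np.hypot(*(e-h)[:2]),np.degrees(np.arctan2(*(e-h)[1::-1])))
u=np.radians(-9); p=h[:2]+.024*np.array([np.cos(u),np.sin(u)]); print(p)
go([*p,.16],-8)
E
```

```text
[ 0.44971953 -0.30051837  0.046     ] [ 0.48201327 -0.30349891  0.056     ] 0.03243098962707546 -5.273162149085237
[ 0.47342405 -0.3042728 ]
0.1 [ 0.169  -0.4967  0.2261] [-3.1402e+00 -2.0000e-04  3.2780e-01] F [-0.   0.5 -0. ] 0.09153850499332564
travel [ 0.3502 -0.084   0.0663]
dr [-8.000e-02  1.000e-02  2.678e+01]
```

Emit:
arm_command:
  fingers: [1, 1, 1, 1, 1, 1, 1, 1]
  travel:
    - [0.35, -0.084, 0.04]
    - [0.35, -0.084, 0.04]
    - [0.35, -0.084, 0.04]
    - [0.35, -0.084, 0.04]
    - [0.35, -0.084, 0.04]
    - [0.35, -0.084, 0.04]
    - [0.35, -0.084, 0.04]
    - [0.35, -0.084, 0.04]
  dr:
    - [0, 0, 26.8]
    - [0, 0, 26.8]
    - [0, 0, 26.8]
    - [0, 0, 26.8]
    - [0, 0, 26.8]
    - [0, 0, 26.8]
    - [0, 0, 26.8]
    - [0, 0, 26.8]
  squeeze: 10

```text
time: 0.77
tool_pos: [0.4364, -0.3276, 0.1913]
tool_rot: [-3.141, 0.001, -0.14]
contact_force: [0.0, -1.0, 0.2]
opening: 0.0434
grip_force: 0.0
```

```bash
python3 - <<'E'
from h import *
go([.4735,-.304,.10],-8)
E
```

```text
0.7667 [ 0.4364 -0.3276  0.1913] [-3.1413e+00  5.0000e-04 -1.4010e-01] F [ 0.  -1.   0.2] 0.04338791373587739
travel [ 0.0335 -0.0285  0.0912]
dr [-0.02  0.03 -0.03]
```

Emit:
arm_command:
  fingers: [1, 1, 1, 1, 1, 1, 1, 1]
  travel:
    - [0.033, -0.028, 0.09]
    - [0.033, -0.028, 0.09]
    - [0.033, -0.028, 0.09]
    - [0.033, -0.028, 0.09]
    - [0.033, -0.028, 0.09]
    - [0.033, -0.028, 0.09]
    - [0.033, -0.028, 0.09]
    - [0.033, -0.028, 0.09]
  dr:
    - [0, 0, 0]
    - [0, 0, 0]
    - [0, 0, 0]
    - [0, 0, 0]
    - [0, 0, 0]
    - [0, 0, 0]
    - [0, 0, 0]
    - [0, 0, 0]

```text
time: 1.43
tool_pos: [0.4718, -0.3072, 0.1035]
tool_rot: [3.14, -0.003, -0.141]
contact_force: [-0.5, -0.2, -1.0]
opening: 0.0006
grip_force: 0.0
```

```bash
python3 - <<'E'
from h import *
go([.4735,-.304,.06],-8)
c=snap('wrist'); cv2.imwrite('pics/w1.png',c['color'])
E
```

```text
1.4333 [ 0.4718 -0.3072  0.1035] [ 3.1398e+00 -2.6000e-03 -1.4120e-01] F [-0.5 -0.2 -1. ] 0.0005951312215579465
travel [ 0.0011 -0.0035  0.0435]
dr [ 0.1  -0.15 -0.09]
```

View pics/w1.png

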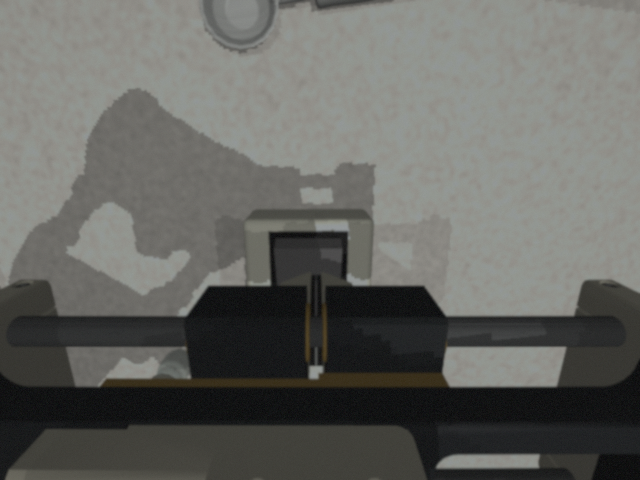

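The wrist view shows the rocker's far edge at about (309,233). The fingers line up with it in yaw, within a few mm sideways. I'll check that and then press down.

```bash
python3 - <<'E'
from h import *
c=load('wrist'); print(world(c,[(272,233),(347,233)],.056), world(c,[(248,212),(371,212)],.04))
E
```

```text
[[ 0.49239581 -0.28310511  0.056     ]
 [ 0.48568791 -0.33016054  0.056     ]] [[ 0.5049158  -0.26701337  0.04      ]
 [ 0.49327757 -0.34872043  0.04      ]]
```

Emit:
arm_command:
  fingers: [1, 1, 1, 1, 1, 1]
  travel:
    - [0.001, -0.003, 0.015]
    - [0.001, -0.003, 0.03]
    - [0.001, -0.003, 0.037]
    - [0.001, -0.003, 0.04]
    - [0.001, -0.003, 0.04]
    - [0.001, -0.003, 0.04]
  dr:
    - [0, 0, 0]
    - [0, 0, 0]
    - [0, 0, 0]
    - [0, 0, 0]
    - [0, 0, 0]
    - [0, 0, 0]

```text
time: 1.98
tool_pos: [0.4733, -0.3036, 0.0624]
tool_rot: [3.141, -0.001, -0.14]
contact_force: [0.2, -0.8, 0.6]
opening: 0.0002
grip_force: 0.0
```

Emit:
arm_command:
  fingers: [1, 1, 1, 1, 1, 1, 1, 1]
  travel:
    - [0.003, 0.001, 0.003]
    - [0.003, 0.001, 0.006]
    - [0.003, 0.001, 0.009]
    - [0.003, 0.001, 0.012]
    - [0.003, 0.001, 0.014]
    - [0.003, 0.001, 0.016]
    - [0.003, 0.001, 0.016]
    - [0.003, 0.001, 0.016]
  dr:
    - [0, 0, 0]
    - [0, 0, 0]
    - [0, 0, 0]
    - [0, 0, 0]
    - [0, 0, 0]
    - [0, 0, 0]
    - [0, 0, 0]
    - [0, 0, 0]

```text
time: 2.65
tool_pos: [0.4764, -0.3049, 0.0463]
tool_rot: [3.141, -0.001, -0.14]
contact_force: [1.1, -0.2, 5.0]
opening: 0.0007
grip_force: 2.8
```

Emit:
arm_command:
  fingers: [1, 1, 1, 1]
  travel:
    - [0, 0, 0.001]
    - [0, 0, 0.002]
    - [0, 0, 0.002]
    - [0, 0, 0.002]
  dr:
    - [0, 0, 0]
    - [0, 0, 0]
    - [0, 0, 0]
    - [0, 0, 0]

```text
time: 2.98
tool_pos: [0.4765, -0.305, 0.046]
tool_rot: [3.14, -0.002, -0.14]
contact_force: [-2.3, 2.4, 20.0]
opening: 0.0009
grip_force: 9.7
```

Emit:
arm_command:
  fingers: [1, 1, 1]
  travel:
    - [0, 0, -0.04]
    - [0, 0, -0.08]
    - [0, 0, -0.08]
  dr:
    - [0, 0, 0]
    - [0, 0, 0]
    - [0, 0, 0]

```text
time: 3.23
tool_pos: [0.4784, -0.3067, 0.1304]
tool_rot: [3.136, -0.009, -0.14]
contact_force: [0.8, -1.2, 0.4]
opening: 0.0005
grip_force: 0.0
```

```bash
python3 - <<'E'
from h import *
go([.5175,.1254,.12],-8)
E
```

```text
3.2333 [ 0.4784 -0.3067  0.1304] [ 3.1357 -0.0088 -0.1398] F [ 0.8 -1.2  0.4] 0.0005142091283703954
travel [-0.0216 -0.4334  0.0077]
dr [ 0.34 -0.5  -0.01]
```

Emit:
arm_command:
  fingers: [1, 1, 1, 1, 1, 1, 1, 1]
  travel:
    - [-0.021, -0.433, 0]
    - [-0.021, -0.433, 0]
    - [-0.021, -0.433, 0]
    - [-0.021, -0.433, 0]
    - [-0.021, -0.433, 0]
    - [-0.021, -0.433, 0]
    - [-0.021, -0.433, 0]
    - [-0.021, -0.433, 0]
  dr:
    - [0, 0, 0]
    - [0, 0, 0]
    - [0, 0, 0]
    - [0, 0, 0]
    - [0, 0, 0]
    - [0, 0, 0]
    - [0, 0, 0]
    - [0, 0, 0]

```text
time: 3.9
tool_pos: [0.5054, 0.0293, 0.1232]
tool_rot: [3.141, 0.002, -0.14]
contact_force: [0.6, -0.7, -0.0]
opening: 0.0005
grip_force: 0.0
```

```bash
python3 - <<'E'
from h import *
go([.5175,.1254,.12],-8)
E
```

```text
3.9 [0.5054 0.0293 0.1232] [ 3.1412e+00  1.7000e-03 -1.4010e-01] F [ 0.6 -0.7 -0. ] 0.0005410989499539482
travel [-0.0014 -0.0969  0.0031]
dr [ 0.02  0.1  -0.03]
```

Emit:
arm_command:
  fingers: [1, 1, 1, 1, 1, 1]
  travel:
    - [-0.001, -0.096, 0]
    - [-0.001, -0.096, 0]
    - [-0.001, -0.096, 0]
    - [-0.001, -0.096, 0]
    - [-0.001, -0.096, 0]
    - [-0.001, -0.096, 0]
  dr:
    - [0, 0, 0]
    - [0, 0, 0]
    - [0, 0, 0]
    - [0, 0, 0]
    - [0, 0, 0]
    - [0, 0, 0]

```text
time: 4.4
tool_pos: [0.5183, 0.1213, 0.1232]
tool_rot: [3.141, 0.001, -0.141]
contact_force: [-0.1, 0.6, 0.1]
opening: 0.0003
grip_force: 0.0
```

```bash
python3 - <<'E'
from h import *
c=snap('top'); cs=snap('side')
cr=np.hstack([cv2.resize(c['color'][260:350,435:505],(350,450),interpolation=2),cv2.resize(cs['color'][180:240,335:405],(450,450),interpolation=2)])
cv2.imwrite('pics/crop2.png',cr)
P=world(c,[(u,v) for v in range(282,330,5) for u in range(448,495,5)])[:,2].reshape(-1,10)*1000
print(P.round(0))
go([.5175,.1254,.065],-8)
E
```

```text
[[ 27.  39.  38.   3.  -1.   1.  -1.  -2.   3.   0.]
 [ 35.  35.  42.  43.  44.  40.  42.  40.  38.  38.]
 [ 37.  43.  41.  46.  49.  46.  47.  46.  40.  39.]
 [ 37.  43.  40.  47.  46.  44.  47.  47.  38.  40.]
 [ 36.  38. 970.  48.  47.  46.  45.  42.  41.  33.]
 [ 40.  42.  40.  48.  44.  46.  48.  41. 970.  -1.]
 [ 39.  38.  37.  51.  50.  48.  49.  40.  37.  -2.]
 [ 40.  40.  41.  55.  53.  53.  52.  55.  39.  -0.]
 [ 39.  39.  40.  39.  41.  41.  46.  42.  40.  -0.]
 [  0.  12.  36.  39.  34.  38.  40.  39.  42.   1.]]
4.5 [0.5186 0.1209 0.1236] [ 3.141e+00  6.000e-04 -1.420e-01] F [-0.8  0.3 -0.7] 0.00051533901908786
travel [-0.0017 -0.0043  0.0586]
dr [ 0.03  0.03 -0.13]
```

View pics/crop2.png

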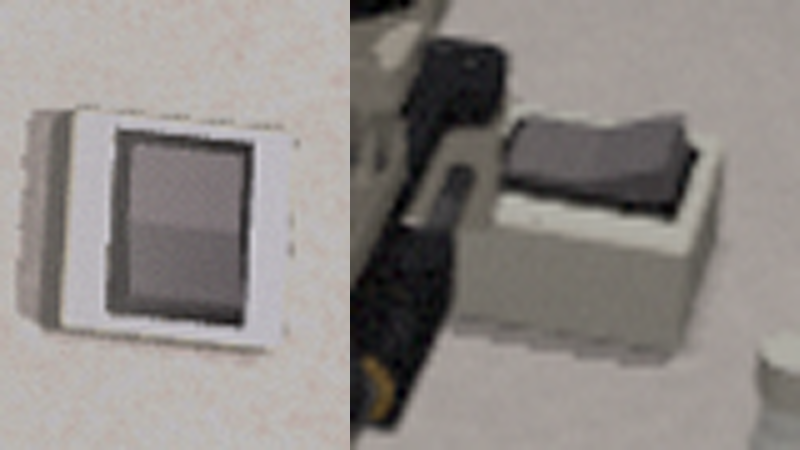

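Both crops show the wide rocker fully over: the far half is level at 46 mm and the near end is raised. Next is the round key.

Emit:
arm_command:
  fingers: [1, 1, 1, 1, 1, 1, 1, 1]
  travel:
    - [-0.001, -0.004, 0.03]
    - [-0.001, -0.004, 0.055]
    - [-0.001, -0.004, 0.063]
    - [-0.001, -0.004, 0.067]
    - [-0.001, -0.004, 0.071]
    - [-0.001, -0.004, 0.074]
    - [-0.001, -0.004, 0.074]
    - [-0.001, -0.004, 0.074]
  dr:
    - [0, 0, 0]
    - [0, 0, 0]
    - [0, 0, 0]
    - [0, 0, 0]
    - [0, 0, 0]
    - [0, 0, 0]
    - [0, 0, 0]
    - [0, 0, 0]

```text
time: 5.17
tool_pos: [0.5191, 0.1266, 0.0505]
tool_rot: [-3.141, -0.002, -0.14]
contact_force: [-0.9, 0.6, 0.2]
opening: 0.0006
grip_force: 0.0
```

Emit:
arm_command:
  fingers: [1, 1, 1, 1, 1]
  travel:
    - [0, 0, 0.001]
    - [0, 0, 0.002]
    - [0, 0, 0.003]
    - [0, 0, 0.003]
    - [0, 0, 0.003]
  dr:
    - [0, 0, 0]
    - [0, 0, 0]
    - [0, 0, 0]
    - [0, 0, 0]
    - [0, 0, 0]

```text
time: 5.58
tool_pos: [0.5192, 0.1267, 0.0489]
tool_rot: [-3.141, -0.003, -0.14]
contact_force: [-2.7, -1.1, 15.6]
opening: 0.0008
grip_force: 7.8
```

Emit:
arm_command:
  fingers: [1, 1, 1, 1]
  travel:
    - [0, 0, -0.03]
    - [0, 0, -0.04]
    - [0, 0, -0.04]
    - [0, 0, -0.04]
  dr:
    - [0, 0, 0]
    - [0, 0, 0]
    - [0, 0, 0]
    - [0, 0, 0]

```text
time: 5.92
tool_pos: [0.5187, 0.1268, 0.087]
tool_rot: [-3.141, -0.002, -0.14]
contact_force: [-0.4, -0.3, 0.1]
opening: 0.0006
grip_force: 0.0
```

```bash
python3 - <<'E'
from h import *
go([.509,.0562,.068],-8)
E
```

```text
5.9167 [0.5187 0.1268 0.087 ] [-3.1413e+00 -1.6000e-03 -1.3990e-01] F [-0.4 -0.3  0.1] 0.0006084352329561713
travel [0.0002 0.0712 0.019 ]
dr [-0.02 -0.09 -0.01]
```

Emit:
arm_command:
  fingers: [1, 1, 1, 1, 1]
  travel:
    - [0, 0.071, 0]
    - [0, 0.071, 0]
    - [0, 0.071, 0]
    - [0, 0.071, 0]
    - [0, 0.071, 0.015]
  dr:
    - [0, 0, 0]
    - [0, 0, 0]
    - [0, 0, 0]
    - [0, 0, 0]
    - [0, 0, 0]

```text
time: 6.33
tool_pos: [0.5099, 0.0564, 0.0728]
tool_rot: [-3.141, -0.004, -0.141]
contact_force: [0.6, 0.6, -0.3]
opening: 0.0003
grip_force: 0.0
```

```bash
python3 - <<'E'
from h import *
go([.509,.0562,.05],-8)
c=snap('top'); i=c['z_map'][265:295,245:275]; p=world(c,[(258,277),(256,277),(259,279),(258,275),(260,276)]);print(p)
cv2.imwrite('pics/t2.png',cv2.resize(c['color'][180:320,220:380],(800,600)))
E
```

```text
6.3333 [0.5099 0.0564 0.0728] [-3.1409 -0.0036 -0.1409] F [ 0.6  0.6 -0.3] 0.00025252438642633663
travel [-0.0009  0.0004  0.0228]
dr [-0.04 -0.21 -0.07]
[[0.4725731  0.06683417 0.41117473]
 [0.47267605 0.06936163 0.41091863]
 [0.47040469 0.06604771 0.40836516]
 [0.47485269 0.06658005 0.41271794]
 [0.47364035 0.06422218 0.41197146]]
```

View pics/t2.png

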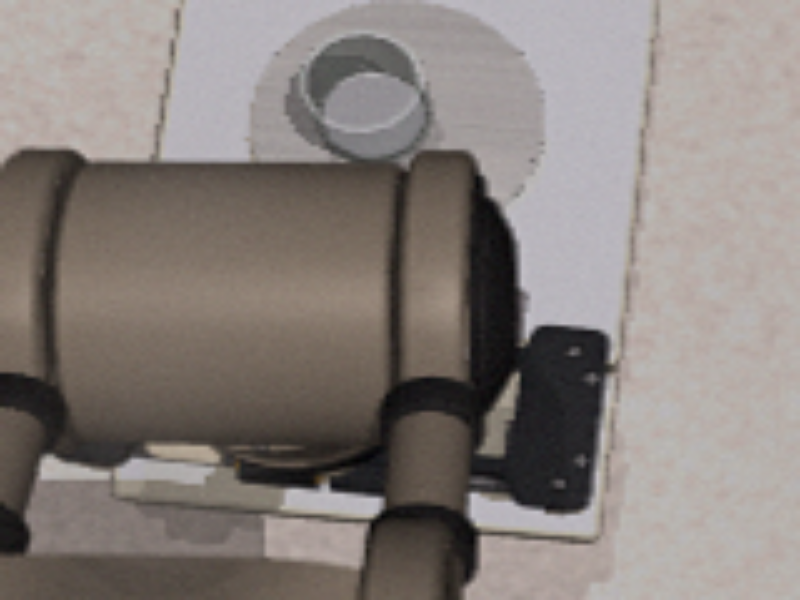

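The arm hides the keys in this view, but the beaker is unmoved on the pan. The round key met a hard stop at 49 mm, its fully-down height. Next I press the bar.

Emit:
arm_command:
  fingers: [1, 1, 1, 1, 1, 1, 1, 1]
  travel:
    - [-0.001, 0, 0.012]
    - [-0.001, 0, 0.018]
    - [-0.001, 0, 0.021]
    - [-0.001, 0, 0.024]
    - [-0.001, 0, 0.026]
    - [-0.001, 0, 0.026]
    - [-0.001, 0, 0.026]
    - [-0.001, 0, 0.026]
  dr:
    - [0, 0, 0]
    - [0, 0, 0]
    - [0, 0, 0]
    - [0, 0, 0]
    - [0, 0, 0]
    - [0, 0, 0]
    - [0, 0, 0]
    - [0, 0, 0]

```text
time: 7.05
tool_pos: [0.507, 0.0573, 0.0495]
tool_rot: [-3.141, -0.0, -0.139]
contact_force: [-14.0, 0.5, 39.4]
opening: 0.0004
grip_force: 19.8
```

The bar is on its hard stop but the force is high, so I back off slightly and hold.

Emit:
arm_command:
  fingers: [1, 1, 1, 1, 1, 1, 1, 1]
  travel:
    - [0, 0, -0.001]
    - [0, 0, -0.001]
    - [0, 0, -0.001]
    - [0, 0, -0.001]
    - [0, 0, -0.001]
    - [0, 0, -0.001]
    - [0, 0, -0.001]
    - [0, 0, -0.001]
  dr:
    - [0, 0, 0]
    - [0, 0, 0]
    - [0, 0, 0]
    - [0, 0, 0]
    - [0, 0, 0]
    - [0, 0, 0]
    - [0, 0, 0]
    - [0, 0, 0]

```text
time: 7.72
tool_pos: [0.5069, 0.0573, 0.0497]
tool_rot: [-3.141, -0.0, -0.139]
contact_force: [-11.4, 1.5, 32.0]
opening: 0.0005
grip_force: 15.7
```

Emit:
arm_command:
  fingers: [1, 1, 1, 1, 1, 1, 1, 1]
  travel:
    - [0, 0, 0]
    - [0, 0, 0]
    - [0, 0, 0]
    - [0, 0, 0]
    - [0, 0, 0]
    - [0, 0, 0]
    - [0, 0, 0]
    - [0, 0, 0]
  dr:
    - [0, 0, 0]
    - [0, 0, 0]
    - [0, 0, 0]
    - [0, 0, 0]
    - [0, 0, 0]
    - [0, 0, 0]
    - [0, 0, 0]
    - [0, 0, 0]

```text
time: 8.38
tool_pos: [0.5069, 0.0573, 0.0497]
tool_rot: [-3.141, 0.0, -0.139]
contact_force: [-11.3, 0.3, 31.6]
opening: 0.0008
grip_force: 15.7
```

Emit:
arm_command:
  fingers: [1, 1, 1, 1, 1, 1, 1, 1]
  travel:
    - [0, 0, 0]
    - [0, 0, 0]
    - [0, 0, 0]
    - [0, 0, 0]
    - [0, 0, 0]
    - [0, 0, 0]
    - [0, 0, 0]
    - [0, 0, 0]
  dr:
    - [0, 0, 0]
    - [0, 0, 0]
    - [0, 0, 0]
    - [0, 0, 0]
    - [0, 0, 0]
    - [0, 0, 0]
    - [0, 0, 0]
    - [0, 0, 0]

```text
time: 9.05
tool_pos: [0.5069, 0.0573, 0.0497]
tool_rot: [-3.141, 0.0, -0.139]
contact_force: [-11.6, 0.4, 31.4]
opening: 0.0004
grip_force: 15.7
```

Emit:
arm_command:
  fingers: [1, 1, 1, 1, 1, 1, 1, 1]
  travel:
    - [0, 0, -0.04]
    - [0, 0, -0.08]
    - [0, 0, -0.12]
    - [-0.06, 0, -0.15]
    - [-0.1, 0, -0.15]
    - [-0.1, 0, -0.15]
    - [-0.1, 0, -0.15]
    - [-0.1, 0, -0.15]
  dr:
    - [0, 0, 0]
    - [0, 0, 0]
    - [0, 0, 0]
    - [0, 0, 0]
    - [0, 0, 0]
    - [0, 0, 0]
    - [0, 0, 0]
    - [0, 0, 0]

```text
time: 9.72
tool_pos: [0.4082, 0.0709, 0.1974]
tool_rot: [-3.141, -0.002, -0.139]
contact_force: [0.1, 0.2, -0.8]
opening: 0.0004
grip_force: 0.0
```

```bash
python3 - <<'E'
from h import *
go([.4,.05,.2])
c=snap('wrist'); s=snap('side')
cv2.imwrite('pics/f.png',np.hstack([cv2.resize(c['color'],(400,300)),cv2.resize(s['color'][220:340,200:400],(400,300),interpolation=2)]))
t=snap('top')
for n,P in(('round',(.5175,.1254,.05)),('bar',(.5088,.0562,.055)),('sq',(.5,-.0129,.055)),('deck',(.515,.09,.045))):
  for cc in(c,s,t):
    q=cc['R']@np.array(P)+cc['t']; a=q[:2]/q[2]; a=a*(1+cc['k1']*(a@a)); u,v=a[0]*cc['fx']+cc['cx'],a[1]*cc['fy']+cc['cy']
    if 3<u<636 and 3<v<476:
      z=[world(cc,[(u+i,v+j)])[0,2] for i in(-3,-1,0,1,3) for j in(-3,-1,0,1,3)]; print(n,int(u),int(v),np.median(z).round(4))
    else: print(n,'out',u,v)
E
```

```text
9.7167 [0.4082 0.0709 0.1974] [-3.1414e+00 -1.8000e-03 -1.3890e-01] F [ 0.1  0.2 -0.8] 0.0003961231609839169
travel [-0.0052  0.0219 -0.0026]
round 233 106 0.0496
round 322 295 0.047
round 258 277 0.0487
bar 315 104 0.0553
bar 331 272 0.0517
bar 291 280 0.056
sq 399 103 0.0556
sq 340 254 0.0519
sq 326 283 0.0542
deck 275 103 0.0454
deck 326 286 0.0434
deck 275 278 0.0445
```

View pics/f.png

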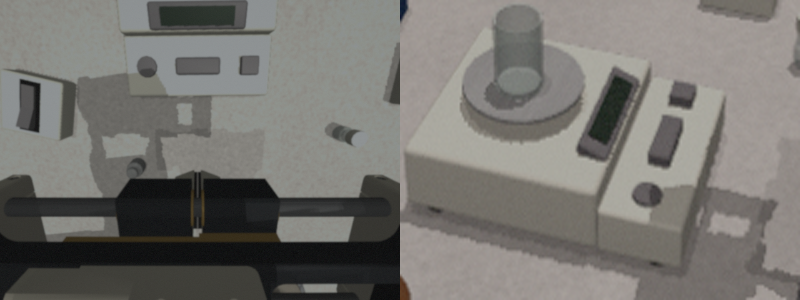

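The picture and depth show the round key latched down (about 49 mm) and the bar and square key up (about 55 mm). The beaker stands on the pan and the arm is clear of everything, so I hand in.

```bash
python3 -c "
from cell import *
print(hand_in())"
```

```text
the job is handed in; nothing more can be done
None
```

I handed the job in; `hand_in()` returned no verdict. I switched the wide rocker over, latched the round key down, then held the bar for over 2 s and released it; the square key is up, the beaker is still on the pan, and I never went near the narrow rocker.

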